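Set up a horn stake over the stake holder

TASK

I am setting up the horn stake. First slide the vise's loose jaw along until it bears firmly on the steel stake holder and nips it against the fixed jaw, and leave it there. Then take the horn stake out of the wooden stake block, gripping it across the arm at its balance point, and carry it to the vise: finish while still holding it there, still and level, its tang squarely over the holder's socket and hanging about 25 mm clear above it, the horn pointing crosswise out of the vise on the side away from the cam lever; put nothing down, and leave the other tools where they are.

Things in the scene. Friction and masses are not known exactly. Their poses are not given: they have to be found in the camera images.
- vise: blue quick-action bench vise, bolted down; foot 84 x 260 mm (bolt lugs to 128 mm wide), ways 25 mm high, jaws 84 mm wide and about 65 mm high. Origin: centre of the underside. y runs along the vise from the sliding jaw to the fixed jaw, whose gripping face is at y = +90 mm; x runs across it, and the cam lever is on the -x side; z up
- jaw (a joint): opening between the jaw faces in m (0 shut, 0.110 fully open); it falls as the sliding jaw is pushed along the vise's +y. The jaw slides with about 6 N of drag and stays where it is left, even nipped. With the 50 mm holder nipped it reads 0.050. A push of 15 to 25 N on the jaw makes it bear firmly on the holder
- jaw_back (a point): centre of the sliding jaw's flat back face, turned away from the fixed jaw; 84 mm wide, from the ways up to 65 mm above the bench; this point is 45 mm above the bench. Push here along the vise's +y. The jaw is 42 mm thick, with 60 mm of free way behind it. The thin cam lever with a black ball lies 50 to 72 mm to its vise -x side, up to 72 mm above the bench
- holder: dark steel stake holder, a loose block 50 x 50 x 72 mm (0.75 kg), standing on the vise's ways between the jaws, 1 to 6 mm off the fixed jaw's face; axes as the vise's. Origin: centre of the underside, 25 mm above the bench. It is pushed against the fixed jaw by the sliding jaw
- socket (a point): centre of the mouth of the holder's square socket (17 x 17 mm, 62 mm deep, sides parallel to the holder's), in its top face, 97 mm above the bench
- rack: wooden stake block, fixed, 110 x 300 x 62 mm, with three through holes 17 mm square in a row along its y, 100 mm apart and 18 mm off its centre line towards -x. Origin: centre of the underside
- stake: polished horn stake, 0.5 to 0.8 kg, standing in any of the block's holes. Origin: on the tang's axis at the arm's underside, which rests on the block. x along the arm to the horn, z up. Tang 14 mm square, 55 mm long, below. Arm: x = -20 to +60 mm a flat-sided bar 19 wide (y), 28 high; then a round horn to x = 190, 25 mm thick tapering to 10; a heel 26 wide back to x = -48
- balance (a point): the stake's balance point (centre of mass along the arm), in the flat-sided bar 42 mm from the tang's axis towards the horn, 14 mm above the arm's underside. At the start the block's top lies under it
- tang_foot (a point): foot of the stake's tang, on its axis, 55 mm below the arm's underside
- horn_tip (a point): end of the horn, 190 mm from the tang's axis
- mushroom_stake: mushroom stake, domed head 49 mm across, 66 mm above the block, in another hole of the stake block; stays there. Origin on the block's top
- hatchet_stake: hatchet stake, a straight bar 100 x 11 mm, 51 mm above the block, in another hole of the stake block; stays there. Origin on the block's top
- hammer: hammer lying at the far side of the bench, 240 mm long; stays there
- mallet: orange-faced mallet lying at the far side of the bench, 80 mm head, 230 mm long; stays there
- tin: small round aluminium tin, 48 mm across, 32 mm high, in the middle of the bench; stays there
- doming_block: steel doming block, a 50 mm cube with dimples, at the right; stays there
- ring_gauge: brass ring gauge, 60 mm across, 12 mm high, at the left; stays there
Not all that is in view belongs to the job. Leave any green look-alike of the stake alone.

How it is judged:
By the outcome, as a careful person would: the job done as asked, in the order asked, and still so for the second after the job is handed in, while the arm keeps its last pose, push and grip.
It also fails if it takes over 56 s, if anything falls off the work surface, if the arm or the gripper's body presses on something with over 40 N, if the wrist force passes 120 N, or if a joint passes its speed limit or range.

ROBOT

A 6-joint arm with a two-finger parallel gripper is mounted at the origin on the work surface. World frame = base frame: x ahead of the robot, y to its left, z up, the work surface at z = 0. Lengths are in m, angles in rad, forces in N, time in s.
With the tool pointing down it reaches from about 0.425 to 0.95 m from the base axis. Payload 14.7 kg.
Tool frame: the origin (TCP) lies at the very end of the fingers, on their centre line; the grasp point (between the pads) lies 19 mm behind it; z points along the fingers, y is the line along which they close (so a half turn about z gives the same grasp; the last joint's range is limited). The gripper opens to 85 mm and grips with 20 to 120 N. Pads are 22 mm wide; open, the fingers measure 114 mm over their backs; the gripper's body (76 mm by 85 mm) begins 54 mm behind the grasp point. The pads swing forward as they close: fully open they stand 13 mm farther back than shut.
Start: joints at [-1.393, 0.48, 1.596, -0, 1.065, -0.047], TCP at [0.145, -0.634, 0.231] pointing down, gripper open.
Joint ranges: [-2.75, 2.75], [-0.82, 2.05], [0.23, 2.67], [-1.56, 4.7], [0.09, 2.69], [-2.92, 2.92]. Speed limits (rad/s): [1.89, 1.89, 2.39, 3.01, 3.01, 3.01].

INTERFACE

Orientations are given as [roll, pitch, yaw] about the fixed x, y, z axes, in that order (R = Rz(yaw) Ry(pitch) Rx(roll)).
In Python, from rig import monitor, viewer, job_done gives the robot as it stands.
- The arm moves only by the tool jog_arm, never from a script. Its argument "plan" is a list of rows, each a list of 6 numbers: the shift along the tool's x, y, z in cm, then the turn, a rotation vector about the tool's x, y, z in rad. A call has 1 to 5 rows; each row is the pose to reach, as a shift and turn from the pose commanded when the call began, along the tool's axes at that moment; what a row does not reach only later rows make up. A row lasts 1/8 s, in which the tool goes at most 62.5 mm and 10.7 degrees, less where a joint would pass 70% of its speed; a pose out of reach is approached as far as the arm can. A call with a gripper value outside its range is refused whole. "fingers" is the opening in per cent of the stroke, from 0 (shut) to 100 (fully open), set as the call begins (left out, the last holds). The fingers move at their own pace and stop on an object; the grip force is fixed at half the most. Time passes only in rows, so rows that repeat a pose let the fingers close. It gives the time, the measured TCP pose, the force, the opening and the grip force at its end, in the units of the state.
- monitor.get_obs(): the state, without advancing time (a new reading comes with each control period).
- viewer.read_camera(name): name is "scene" or "top" or "wrist"; returns a dict with "frame" (384x512x3 uint8, red, green, blue), "fx", "fy", "cx", "cy" (pixels), "k1" (the pictures are not rectified: a ray, as slopes to the right and down, at radius r is drawn at 1 + k1 r^2 times it, then the intrinsics apply), "extrinsics" (4x4, takes a point from camera to world coordinates); the wrist camera has in their place "tool_from_camera" (4x4, takes a point from camera to tool coordinates, whose origin is the TCP and whose axes are the flange's). Camera axes: x right, y up, looking along -z (the intrinsics and any distortion apply to the point x, -y, -z); pixel columns grow to the right and rows downward; lengths in m; the calibration is good to about 2 mm. A picture is of the moment at which its call begins: read the wrist's pose just before it. There is no depth.
- job_done(): hands the job in; it is judged then, once.
Trained networks look in the newest picture that a camera, given by its name, has taken for a name from the list of things; names that differ only in an ending like _2 or _b are one class to them, and where a whole thing is asked for, a point or a joint stands for the part that bears it (a point fixed in the world has none). Each returns a list of dicts, best first, with "score" (0 to 1); they miss things now and then, are a little off and sometimes report something else, mostly with a low value. They report only what shows in the picture. A call takes as long as a camera call. They do not tell look-alikes from the thing itself.
- viewer.trace(camera, name): "mask" (384x512 bool, what is visible of it) and "box" ([left, top, width, height] in pixels, round what is visible of it).
- viewer.tip_of(camera, name): "at" ([row, column] in pixels: a listed point, or the origin of a listed thing).
The state is a dict: "time": time; "q": joint angles; "qvel": joint speeds; "tau": joint torques, N m; "tcp_pos": TCP position; "orientation": TCP orientation; "ft_force": force on the tool from outside, world axes, zero at the start; "ft_torque": the same for the moment, N m; "width": opening from 0.0 (shut) to 1.0 (fully open); "grip_force": force on a finger pad.
Only numpy, scipy, OpenCV 4.12 (cv2) and the standard library are available. Lean on these libraries where they do the work, as an engineer would, in place of code of your own. Each camera call takes 0.05 s, during which the arm holds its last target. There are 200 camera calls.

## Working session

There is one attempt and no reset: what is moved stays moved. The work goes in short steps, Python scripts to look and compute and a tool call to move; the robot and the scene stay as the last step left them, time stands still between calls to the robot, and variables do not carry over. Pictures are saved under pics/ and viewed, at most 13 in all, crops included, and the job is handed in when it is done.

Besides the shell and the picture viewer there is one more tool, called by a JSON object that holds its "op" and its "data". jog_arm: Moves the arm, as the interface text tells. Its arguments: {"type":"object","properties":{"plan":{"type":"array","items":{"type":"array","items":{"type":"number"}}},"fingers":{"type":"number"}},"required":["plan"]}

```bash
ls; mkdir -p pics; cat > h.py <<'E'
import numpy as np, cv2
from scipy.spatial.transform import Rotation as R
from rig import monitor, viewer
def cam(name):
    o=monitor.get_obs(); c=viewer.read_camera(name)
    if 'extrinsics' in c: T=np.array(c['extrinsics'])
    else:
        W=np.eye(4); W[:3,:3]=R.from_euler('xyz',o['orientation']).as_matrix(); W[:3,3]=o['tcp_pos']
        T=W@np.array(c['tool_from_camera'])
    c['T']=T; return c
def ray(c,rc):
    v,u=rc; d=np.array([(u-c['cx'])/c['fx'],(v-c['cy'])/c['fy']]); s=d.copy()
    for _ in range(20): s=d/(1+c['k1']*(s@s))
    w=c['T'][:3,:3]@np.array([s[0],-s[1],-1]); return c['T'][:3,3],w
def onz(c,rc,z):
    p,w=ray(c,rc); return p+w*(z-p[2])/w[2]
def proj(c,P):
    q=np.linalg.inv(c['T'])@np.append(P,1); s=np.array([q[0],-q[1]])/-q[2]
    s=s*(1+c['k1']*(s@s)); return np.array([s[1]*c['fy']+c['cy'],s[0]*c['fx']+c['cx']])
def tri(obs):
    A=np.zeros((3,3));b=np.zeros(3)
    for c,rc in obs:
        p,w=ray(c,rc);w=w/np.linalg.norm(w);M=np.eye(3)-np.outer(w,w);A+=M;b+=M@p
    return np.linalg.solve(A,b)
def save(c,n): cv2.imwrite('pics/'+n+'.png',c['frame'][:,:,::-1])
E
cat > a.py <<'E'
from h import *
np.set_printoptions(precision=4,suppress=True)
C={n:cam(n) for n in('scene','top')}
for n in C: save(C[n],n+'0')
im=np.hstack([C['top']['frame'],C['scene']['frame']]);
print(monitor.get_obs()); print({n:C[n]['T'][:3,3] for n in C})
Z=dict(jaw_back=.045,socket=.097,balance=.076,horn_tip=.08,stake=.062,rack=0,vise=0,holder=.025,mushroom_stake=.062,hatchet_stake=.062,tin=0,doming_block=0,ring_gauge=0,hammer=0,mallet=0)
for k,z in Z.items():
    for n in C:
        for r in viewer.tip_of(n,k)[:3]: print(k,n,round(r['score'],2),np.round(r['at'],1),onz(C[n],r['at'],z))
E
python3 a.py
```

```text
pics
{'time': 0.1, 'q': array([-1.3926,  0.4807,  1.5968, -0.    ,  1.0651, -0.0466]), 'qvel': array([-0.0021, -0.0042, -0.0003, -0.0009,  0.0008, -0.0006]), 'tau': array([  0.0022, -95.2254, -43.104 ,   0.0001,   0.0051,   0.    ]), 'tcp_pos': array([ 0.1448, -0.6333,  0.2308]), 'orientation': array([-3.1406, -0.    ,  0.2248]), 'ft_force': array([-1.2137,  0.421 , -0.4029]), 'ft_torque': array([ 0.0381, -0.0144,  0.0085]), 'grip_force': 0.0, 'width': 0.9982550383184043}
{'scene': array([ 1.1014, -0.0599,  1.0315]), 'top': array([ 0.3736, -0.0344,  1.5391])}
jaw_back scene 0.97 [186.2 311. ] [0.5113 0.1496 0.045 ]
jaw_back scene 0.39 [192.  151.3] [ 0.4857 -0.3369  0.045 ]
jaw_back top 0.98 [201.4 197.5] [0.4983 0.1564 0.045 ]
socket scene 0.81 [175.5 350.4] [0.5168 0.2602 0.097 ]
socket scene 0.53 [187.1 186.8] [ 0.5113 -0.2197  0.097 ]
socket top 0.87 [194.  162.2] [0.5137 0.2608 0.097 ]
balance scene 0.91 [147.9 156.7] [ 0.3422 -0.3201  0.076 ]
balance scene 0.58 [190.2 150.1] [ 0.4984 -0.3321  0.076 ]
balance top 0.89 [277.3 349.7] [ 0.2725 -0.3281  0.076 ]
balance top 0.55 [205
[... 1181 characters left out ...]
 -0.2233  0.062 ]
tin scene 0.64 [262.5 267.4] [ 0.725  -0.0057  0.    ]
tin top 0.71 [136.4 247.4] [0.7248 0.0045 0.    ]
tin top 0.2 [203.3 351.3] [ 0.51   -0.3457  0.    ]
doming_block scene 0.83 [220.4 109.6] [ 0.5476 -0.473   0.    ]
doming_block top 0.52 [192.1 390.4] [ 0.551  -0.4778  0.    ]
doming_block top 0.28 [207.6 314.5] [ 0.4925 -0.2236  0.    ]
ring_gauge scene 0.61 [190.4 412.4] [0.5306 0.4791 0.    ]
ring_gauge top 0.44 [188.1 107.7] [0.5376 0.4665 0.    ]
hammer scene 0.78 [263.1 344. ] [0.7477 0.2113 0.    ]
hammer top 0.85 [125.9 186.9] [0.7557 0.2092 0.    ]
mallet scene 0.64 [274.2 184.3] [ 0.7382 -0.2421  0.    ]
mallet top 0.81 [132.9 323.7] [ 0.7447 -0.2513  0.    ]
```

```bash
python3 - <<'E'
import cv2
a=cv2.imread('pics/top0.png');b=cv2.imread('pics/scene0.png')
cv2.imwrite('pics/t1.png',cv2.resize(a[90:310,90:420],(800,533),interpolation=3))
cv2.imwrite('pics/s1.png',cv2.resize(b[90:300,90:440],(800,480),interpolation=3))
E
```

```text
(no output)
```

View pics/t1.png

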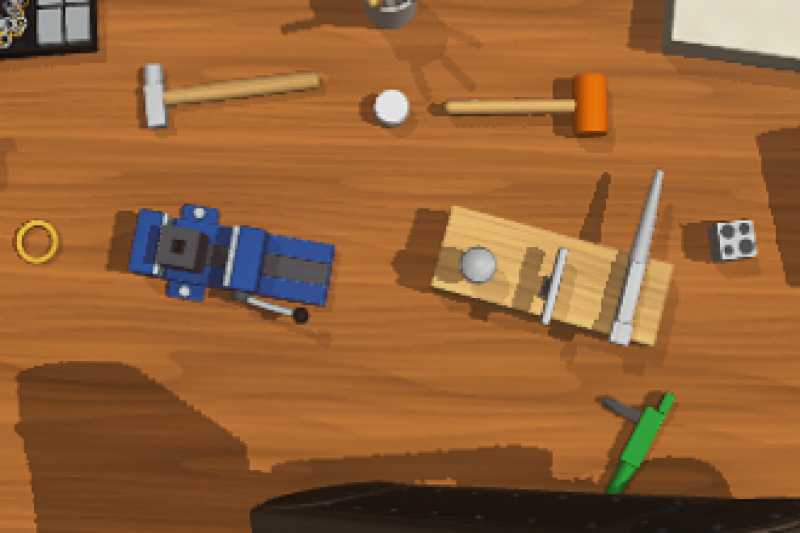

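View pics/s1.png

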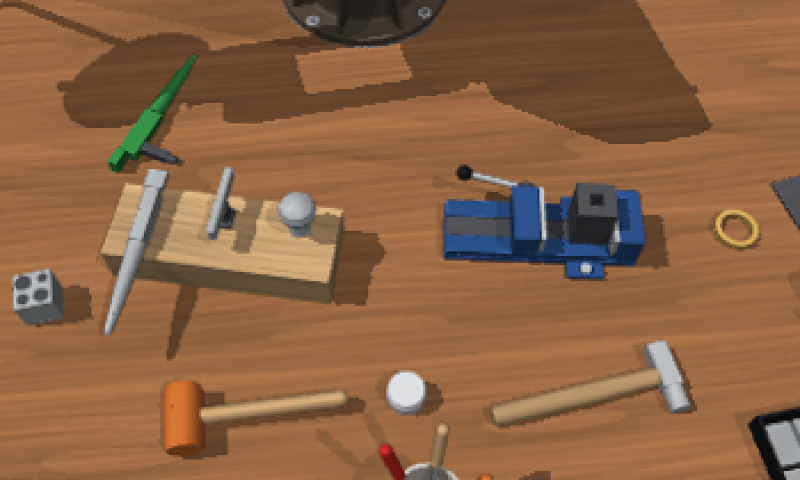

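The top picture shows the vise on the left: holder at about (162,194) in full-image pixels, jaw back at (197,201), lever on the robot side. The stake block is on the right, with the horn stake in its right-hand hole and its horn pointing away from the robot. The green look-alike lies nearer the robot. Because the lever is on the robot side, the horn has to finish pointing away from the robot.

```bash
cat >> h.py <<'E'
def go(pos,yaw,o=None):
    "shift (cm) and turn from the present pose to a tool-down pose"
    o=o or monitor.get_obs(); M=R.from_euler('xyz',o['orientation']); N=R.from_euler('xyz',[np.pi,0,yaw])
    s=M.inv().apply(np.array(pos)-o['tcp_pos'])*100; t=(M.inv()*N).as_rotvec()
    print('go',np.round(s,2),np.round(t,3))
E
python3 - <<'E'
from h import *
c=viewer.read_camera('wrist'); print(np.round(c['tool_from_camera'],3),c['fx'],c['k1'])
go([.47,-.30,.30],-.26)
E
```

```text
[[ 0.     0.948  0.319  0.081]
 [ 1.    -0.    -0.001  0.   ]
 [-0.001  0.319 -0.948 -0.143]
 [ 0.     0.     0.     1.   ]] 304.7353452169982 0.01944417692164631
go [ 39.13 -25.28  -6.87] [-0.    -0.     0.485]
```

{"op": "jog_arm", "data": {"plan": [[39.1,-25.3,-6.9,0,0,0.485],[39.1,-25.3,-6.9,0,0,0.485],[39.1,-25.3,-6.9,0,0,0.485],[39.1,-25.3,-6.9,0,0,0.485],[39.1,-25.3,-6.9,0,0,0.485]], "fingers": 100}}

```text
time: 2.28
tcp_pos: [0.3587, -0.4138, 0.277]
orientation: [3.141, -0.0, -0.261]
ft_force: [1.4, -0.5, 0.4]
width: 1.007
grip_force: 0.0
```

```bash
python3 - <<'E'
from h import *
o=monitor.get_obs();print(o['tcp_pos'],o['orientation'],o['ft_force']);go([.47,-.30,.30],-.26)
E
```

```text
[ 0.35865019 -0.41378342  0.27696305] [ 3.14131839e+00 -4.41427019e-04 -2.60501016e-01] [ 1.35265918 -0.48956921  0.35552638]
go [  7.83 -13.86  -2.3 ] [ 0.    -0.    -0.001]
```

{"op": "jog_arm", "data": {"plan": [[7.8,-13.8,-2.3,0,0,0],[7.8,-13.8,-2.3,0,0,0],[7.8,-13.8,-2.3,0,0,0],[7.8,-13.8,-2.3,0,0,0]]}}

```text
time: 2.78
tcp_pos: [0.4701, -0.3003, 0.2999]
orientation: [3.142, -0.001, -0.257]
ft_force: [-0.2, -0.7, -0.8]
width: 1.001
grip_force: 0.0
```

```bash
python3 - <<'E'
from h import *
np.set_printoptions(precision=4,suppress=True)
c=cam('wrist'); save(c,'w1'); print(monitor.get_obs()['tcp_pos'])
for k,z in dict(balance=.076,horn_tip=.08,stake=.062,mushroom_stake=.062,hatchet_stake=.062).items():
    for r in viewer.tip_of('wrist',k)[:2]: print(k,round(r['score'],2),np.round(r['at'],1),onz(c,r['at'],z))
for r in viewer.trace('wrist','stake')[:2]:
    print(r['score'],r['box']); m=r['mask'].astype(np.uint8)
    # top-face outline: rays at z=.09
    rc=np.argwhere(m); P=np.array([onz(c,p,.076) for p in rc[::7]])[:,:2]
    mu=P.mean(0); e=np.linalg.svd(P-mu,full_matrices=False)[2][0]; e*=np.sign(e[0]); t=(P-mu)@e
    print('ctr',mu,'yaw',np.arctan2(e[1],e[0]),'ends',mu+e*t.min(),mu+e*t.max())
E
```

```text
[ 0.469  -0.3012  0.2996]
balance 0.71 [123.3 275.1] [ 0.5034 -0.3322  0.076 ]
balance 0.56 [257.2 313. ] [ 0.3149 -0.3399  0.076 ]
horn_tip 0.9 [331.2 292.6] [ 0.2029 -0.2857  0.08  ]
stake 0.89 [158.3 272.8] [ 0.4598 -0.3194  0.062 ]
stake 0.74 [234.3 312.9] [ 0.3414 -0.3476  0.062 ]
mushroom_stake 0.68 [162.1 196.5] [ 0.4797 -0.2239  0.062 ]
mushroom_stake 0.63 [159.1 115.1] [ 0.5095 -0.1254  0.062 ]
hatchet_stake 0.83 [161.9 196.4] [ 0.48   -0.2239  0.062 ]
0.73 [278.7, 207.0, 62.4, 120.2]
ctr [ 0.3168 -0.3387] yaw -0.3929650372788522 ends [ 0.2048 -0.2922] [ 0.3856 -0.3672]
0.59 [265.1, 0.5, 19.6, 201.1]
ctr [ 0.5205 -0.333 ] yaw -0.24169041348487857 ends [ 0.4101 -0.3058] [ 0.6268 -0.3592]
```

View pics/w1.png

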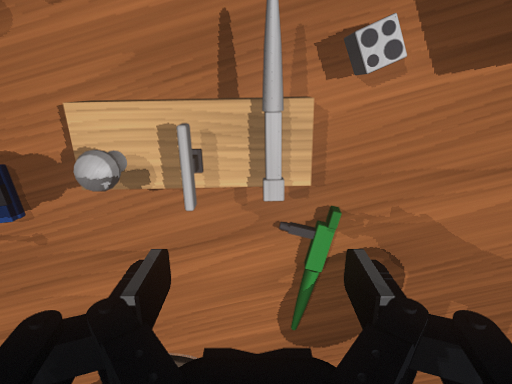

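The wrist view shows the real stake at columns 265–285, with the joint between bar and heel near (273,180). Its yaw is about -0.26 and its balance point about (0.501,-0.330). The green one at (315,260) is to be left alone. I'll look at the vise next.

```bash
python3 - <<'E'
from h import *
go([.46,.15,.28],-.15)
E
```

```text
go [-12.45 -43.53   1.94] [-0.     0.    -0.112]
```

{"op": "jog_arm", "data": {"plan": [[-12.4,-43.5,1.9,0,0,-0.112],[-12.4,-43.5,1.9,0,0,-0.112],[-12.4,-43.5,1.9,0,0,-0.112],[-12.4,-43.5,1.9,0,0,-0.112],[-12.4,-43.5,1.9,0,0,-0.112]], "fingers": 0}}

```text
time: 3.75
tcp_pos: [0.4627, 0.0114, 0.2865]
orientation: [-3.141, -0.001, -0.15]
ft_force: [1.6, 0.3, 1.1]
width: 0.002
grip_force: 0.0
```

```bash
python3 - <<'E'
from h import *
go([.46,.15,.28],-.15)
E
```

```text
go [ -2.33 -13.66   0.65] [-0.    -0.001  0.   ]
```

{"op": "jog_arm", "data": {"plan": [[-2.3,-13.6,0.6,0,0,0],[-2.3,-13.6,0.6,0,0,0],[-2.3,-13.6,0.6,0,0,0],[-2.3,-13.6,0.6,0,0,0]]}}

```text
time: 4.25
tcp_pos: [0.4602, 0.1481, 0.2802]
orientation: [3.141, 0.0, -0.147]
ft_force: [-0.2, 1.0, -0.8]
width: -0.0
grip_force: 0.0
```

```bash
cat > v.py <<'E'
from h import *
import sys
np.set_printoptions(precision=4,suppress=True)
c=cam('wrist'); save(c,sys.argv[1]); print(monitor.get_obs()['tcp_pos'],monitor.get_obs()['orientation'])
for k,z in dict(jaw_back=.045,socket=.097,holder=.025,vise=0).items():
    for r in viewer.tip_of('wrist',k)[:2]: print(k,round(r['score'],2),np.round(r['at'],1),onz(c,r['at'],z))
for k in('holder','jaw_back','vise'):
  for r in viewer.trace('wrist',k)[:1]:
    print(k,r['score'],r['box']); cs=cv2.findContours(r['mask'].astype(np.uint8),0,2)[0]; h=max(cs,key=cv2.contourArea)
    a=cv2.approxPolyDP(h,4,True)[:,0]; print(a.tolist())
E
python3 v.py w2
```

```text
[0.4603 0.1473 0.2803] [ 3.1411  0.0001 -0.1481]
jaw_back 0.57 [117.9 245.6] [0.5066 0.1542 0.045 ]
socket 0.78 [123.  143.2] [0.5215 0.2586 0.097 ]
socket 0.56 [115.1 246.1] [0.514  0.1507 0.097 ]
holder 0.71 [113.8 240.9] [0.5107 0.1603 0.025 ]
holder 0.59 [119.  161.8] [0.5189 0.2611 0.025 ]
vise 0.93 [115.1 211.6] [0.5129 0.2013 0.    ]
holder 0.79 [116.3, 96.6, 69.1, 53.6]
[[117, 100], [123, 147], [162, 147], [180, 138], [180, 98]]
jaw_back 0.9 [206.0, 79.3, 99.3, 99.7]
[[205, 82], [208, 150], [220, 161], [286, 170], [294, 177], [304, 171], [297, 160], [285, 164], [240, 157], [242, 82]]
vise 0.6 [0.0, 112.4, 35.5, 37.9]
[[0, 109], [0, 115], [15, 121], [23, 134], [17, 147], [0, 141], [0, 151], [27, 149], [33, 140], [29, 120], [14, 110]]
```

View pics/w2.png

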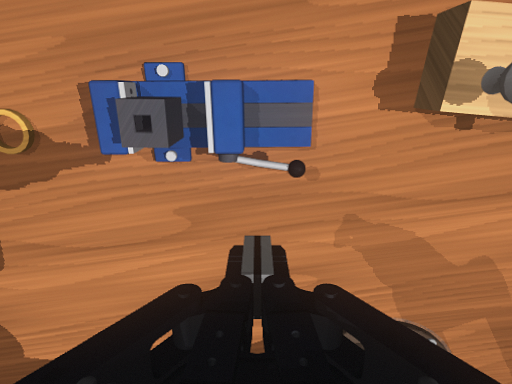

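The wrist view shows the holder top at columns 117–165, the sliding jaw's top at columns 205–242 with its back edge at column 242, and the lever ball at (297,168) on the robot side. I'll take the yaw from the edges.

```bash
python3 - <<'E'
from h import *
np.set_printoptions(precision=4,suppress=True)
c=cam('wrist')
f=lambda u,v,z: onz(c,(v,u),z)[:2]
def line(n,a,b,z):
    A,B=f(*a,z),f(*b,z); d=B-A; print(n,A,B,'len',np.linalg.norm(d),'ang deg',np.degrees(np.arctan2(d[1],d[0])))
line('jaw back top edge x',(244,153),(243,82),.065)
line('way end x',(311,147),(313,80),.025)
line('way side y',(250,81),(313,80),.025)
line('way low side y',(311,147),(250,146),.025)
line('jaw face strip x',(208,150),(206,82),.065)
line('holder x',(164,147),(166,97),.097)
g=cv2.cvtColor(c['frame'],cv2.COLOR_RGB2GRAY)
print('socket corner mean',f(143,123.5,.097))
cv2.imwrite('pics/w2z.png',cv2.resize(c['frame'][50:190,80:330,::-1],(800,448),interpolation=2))
E
```

```text
jaw back top edge x [0.4687 0.1608] [0.5474 0.1489] len 0.07958310181655105 ang deg -8.546719418442102
way end x [0.4554 0.0753] [0.5376 0.0653] len 0.08276114568131346 ang deg -6.908973265452079
way side y [0.548  0.1419] [0.5376 0.0653] len 0.07728549084469964 ang deg -97.74964520254984
way low side y [0.4554 0.0753] [0.4687 0.1544] len 0.08025357253109222 ang deg 80.4866447640434
jaw face strip x [0.4786 0.2024] [0.5534 0.1894] len 0.07595731726997246 ang deg -9.894341812372293
holder x [0.4943 0.2425] [0.5441 0.2278] len 0.05192237118248878 ang deg -16.468056126868433
socket corner mean [0.5217 0.2581]
```

View pics/w2z.png

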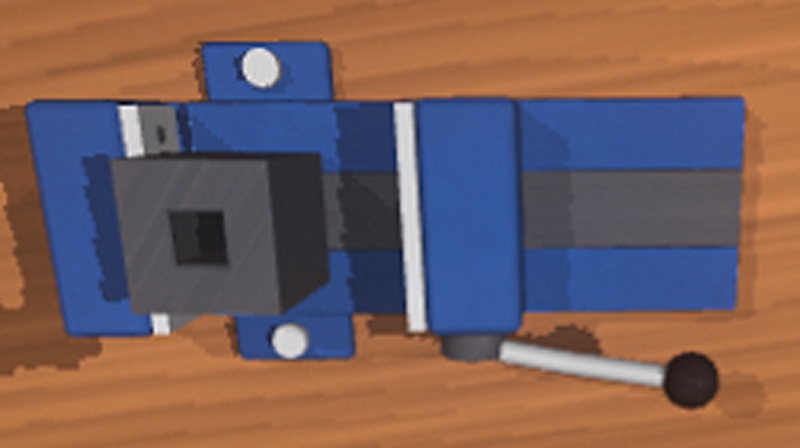

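The zoom agrees: vise yaw is about -8.5° (-0.148), and the jaw back's centre is at about (0.508,0.155). I'll go down behind the jaw with the fingers shut.

```bash
python3 - <<'E'
from h import *
np.set_printoptions(precision=4,suppress=True)
go([.503,.121,.20],-.148); go([.503,.121,.037],-.148)
E
```

```text
go [4.61 1.98 8.04] [-0.    -0.    -0.001]
go [ 4.61  1.98 24.34] [-0.    -0.    -0.001]
```

{"op": "jog_arm", "data": {"plan": [[4.6,2.0,8.0,0,0,0],[4.6,2.0,12.0,0,0,0],[4.6,2.0,18.0,0,0,0],[4.6,2.0,22.5,0,0,0],[4.6,2.0,24.3,0,0,0]]}}

```text
time: 5.32
tcp_pos: [0.5012, 0.1209, 0.0345]
orientation: [3.14, 0.004, -0.149]
ft_force: [0.9, 0.1, -0.2]
width: -0.002
grip_force: 0.0
```

{"op": "jog_arm", "data": {"plan": [[0,0,0,0,0,0]]}}

```text
time: 5.45
tcp_pos: [0.5019, 0.1211, 0.0361]
orientation: [3.141, 0.003, -0.149]
ft_force: [-0.5, -0.2, 0.9]
width: 0.0
grip_force: 0.0
```

{"op": "jog_arm", "data": {"plan": [[0,-1.2,0,0,0,0],[0,-2.2,0,0,0,0],[0,-3.2,0,0,0,0],[0,-4.2,0,0,0,0],[0,-5.0,0,0,0,0]]}}

```text
time: 6.08
tcp_pos: [0.5109, 0.1718, 0.0385]
orientation: [-3.141, -0.002, -0.147]
ft_force: [-0.1, -7.5, 5.7]
width: 0.0
grip_force: 3.9
```

{"op": "jog_arm", "data": {"plan": [[0,-0.1,0,0,0,0],[0,-0.2,0,0,0,0],[0,-0.3,0,0,0,0],[0,-0.4,0,0,0,0]]}}

```text
time: 6.58
tcp_pos: [0.5112, 0.175, 0.038]
orientation: [-3.141, -0.001, -0.148]
ft_force: [0.0, -6.5, 4.6]
width: -0.004
grip_force: 3.1
```

{"op": "jog_arm", "data": {"plan": [[0,-0.1,0,0,0,0],[0,-0.2,0,0,0,0],[0,-0.3,0,0,0,0],[0,-0.4,0,0,0,0]]}}

```text
time: 7.08
tcp_pos: [0.5117, 0.1789, 0.038]
orientation: [-3.141, -0.001, -0.148]
ft_force: [0.6, -6.0, 4.9]
width: 0.006
grip_force: 3.2
```

{"op": "jog_arm", "data": {"plan": [[0,-0.1,0,0,0,0],[0,-0.2,0,0,0,0],[0,-0.3,0,0,0,0]]}}

```text
time: 7.45
tcp_pos: [0.512, 0.1816, 0.038]
orientation: [3.141, -0.001, -0.148]
ft_force: [-0.4, -10.4, 6.2]
width: 0.001
grip_force: 5.4
```

{"op": "jog_arm", "data": {"plan": [[0,-0.1,0,0,0,0],[0,-0.2,0,0,0,0]]}}

```text
time: 7.7
tcp_pos: [0.5122, 0.1832, 0.038]
orientation: [3.141, -0.0, -0.148]
ft_force: [2.0, -22.7, 9.1]
width: 0.002
grip_force: 11.2
```

{"op": "jog_arm", "data": {"plan": [[0,-0.1,0,0,0,0],[0,-0.2,0,0,0,0]]}}

```text
time: 7.95
tcp_pos: [0.5122, 0.1835, 0.038]
orientation: [3.139, 0.0, -0.147]
ft_force: [2.8, -44.0, 14.3]
width: -0.003
grip_force: 22.2
```

{"op": "jog_arm", "data": {"plan": [[0,0.3,0,0,0,0],[0,2.0,0,0,0,0],[0,3.0,0,0,0,0],[0,3.0,-6.0,0,0,0],[-2.0,3.0,-12.0,0,0,0]]}}

```text
time: 8.57
tcp_pos: [0.4887, 0.1583, 0.1577]
orientation: [3.141, 0.0, -0.149]
ft_force: [1.6, 0.8, -0.2]
width: 0.003
grip_force: 0.0
```

```bash
python3 - <<'E'
from h import *
go([.46,.15,.28],-.148)
E
```

```text
go [ -2.72   1.25 -12.23] [ 0.     0.    -0.001]
```

{"op": "jog_arm", "data": {"plan": [[-3.4,-4.2,-12.2,0,0,0],[-3.4,-4.2,-12.2,0,0,0],[-3.4,-4.2,-12.2,0,0,0],[-3.4,-4.2,-12.2,0,0,0]]}}

```text
time: 9.07
tcp_pos: [0.4609, 0.2055, 0.2788]
orientation: [-3.141, -0.001, -0.148]
ft_force: [-0.1, 0.0, -1.3]
width: 0.0
grip_force: 0.0
```

```bash
python3 v.py w3; python3 - <<'E'
import cv2
a=cv2.imread('pics/w3.png'); cv2.imwrite('pics/w3z.png',cv2.resize(a[40:200,140:390],(800,512),interpolation=2))
E
```

```text
[0.4606 0.2051 0.2778] [ 3.1411  0.0009 -0.1481]
jaw_back 0.85 [111.  255.8] [0.5139 0.1982 0.045 ]
socket 0.82 [116.9 193.5] [0.5212 0.2623 0.097 ]
holder 0.89 [113.  203.7] [0.5197 0.264  0.025 ]
vise 0.66 [107.2 255.3] [0.5156 0.1988 0.    ]
holder 0.92 [165.3, 88.1, 60.8, 54.1]
[[167, 93], [173, 141], [220, 139], [218, 91]]
jaw_back 0.64 [219.2, 72.3, 104.3, 103.1]
[[220, 74], [221, 139], [233, 156], [298, 164], [308, 172], [319, 168], [315, 155], [294, 158], [256, 151], [256, 75]]
vise 0.76 [137.8, 57.9, 222.1, 114.7]
[[139, 75], [150, 149], [185, 143], [171, 138], [167, 93], [220, 92], [222, 136], [216, 142], [195, 142], [196, 156], [249, 157], [314, 172], [320, 167], [318, 156], [264, 153], [255, 149], [259, 141], [354, 142], [357, 73], [230, 72], [226, 56], [189, 56], [187, 74]]
```

View pics/w3z.png

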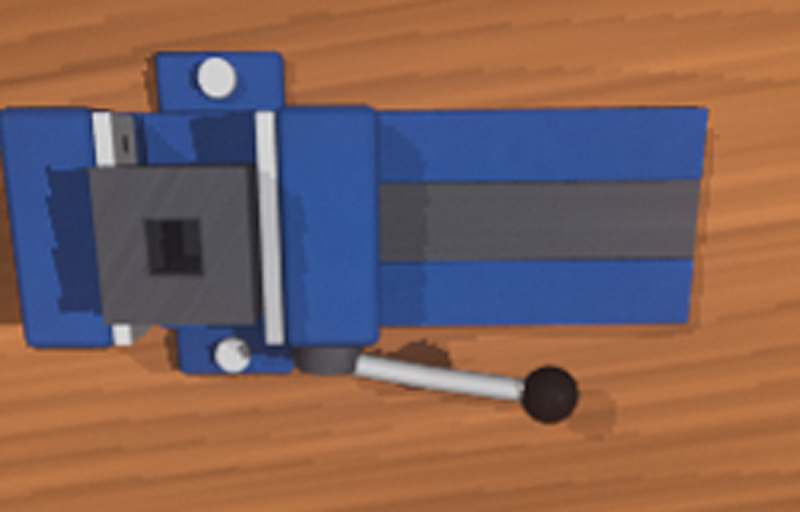

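The jaw now bears on the holder and the holder sits against the fixed jaw. The socket centre is at about zoom pixel (174,246). I'll refine the socket and then go to the stake.

```bash
cat > soc.py <<'E'
from h import *
np.set_printoptions(precision=4,suppress=True)
c=cam('wrist'); g=cv2.cvtColor(c['frame'],cv2.COLOR_RGB2GRAY)
f=lambda x,y: onz(c,(40+y/3.2-.5,140+x/3.2-.5),.097)[:2]
P=np.array([f(*p) for p in((91,168),(250,165),(255,323),(104,325))]); print(P,P.mean(0))
S=np.array([f(*p) for p in((146,219),(199,218),(203,274),(150,274))]); print(S,S.mean(0))
for Q in(P,S):
    for a,b in((3,0),(2,1)): d=Q[b]-Q[a]; print('x-dir yaw',np.arctan2(d[1],d[0]),np.linalg.norm(d))
    for a,b in((1,0),(2,3)): d=Q[b]-Q[a]; print('y-dir yaw',np.arctan2(-d[0],d[1]),np.linalg.norm(d))
for p in [((690,324),(707,108)),]:
    A,B=[onz(c,(40+y/3.2-.5,140+x/3.2-.5),.025)[:2] for x,y in p]; d=B-A; print('way end',A,B,np.arctan2(d[1],d[0]),np.linalg.norm(d))
for n in('scene','top'):
    k=cam(n)
    for r in viewer.tip_of(n,'socket')[:1]: print(n,r['score'],onz(k,r['at'],.097))
E
python3 soc.py
python3 - <<'E'
from h import *
go([.46,-.31,.26],-.25)
E
```

```text
[[0.5486 0.2819]
 [0.5422 0.2322]
 [0.493  0.24  ]
 [0.4997 0.2896]] [0.5209 0.2609]
[[0.5309 0.2683]
 [0.5288 0.2514]
 [0.5113 0.2538]
 [0.5138 0.2709]] [0.5212 0.2611]
x-dir yaw -0.1572478940303304 0.04947426375804774
x-dir yaw -0.15731732588151118 0.04977368203703659
y-dir yaw -0.1277769719559728 0.05007200661498236
y-dir yaw -0.13375348739264997 0.05006062343328016
x-dir yaw -0.15051893976458403 0.01733168123728692
x-dir yaw -0.13394089380379443 0.017650440064088856
y-dir yaw -0.12788434267662177 0.016977004029035035
y-dir yaw -0.14658612412284622 0.017265385268776044
way end [0.4558 0.0762] [0.5368 0.0664] -0.12038374329968626 0.08161175266104402
scene 0.97 [0.5175 0.2709 0.097 ]
top 0.45 [0.5037 0.1887 0.097 ]
go [ 7.52 51.01  1.86] [0.    0.    0.102]
```

{"op": "jog_arm", "data": {"plan": [[7.5,51,1.8,0,0,0.102],[7.5,51,1.8,0,0,0.102],[7.5,51,1.8,0,0,0.102],[7.5,51,1.8,0,0,0.102],[7.5,51,1.8,0,0,0.102]], "fingers": 70}}

```text
time: 10.35
tcp_pos: [0.4601, -0.1087, 0.2679]
orientation: [-3.142, -0.001, -0.25]
ft_force: [1.3, 0.3, -1.5]
width: 0.7
grip_force: 0.0
```

```bash
python3 - <<'E'
from h import *
go([.46,-.33,.22],-.25)
E
```

```text
go [ 5.46 21.45  4.8 ] [-0.    -0.001 -0.   ]
```

{"op": "jog_arm", "data": {"plan": [[5.5,21.4,4.8,0,0,0],[5.5,21.4,4.8,0,0,0],[5.5,21.4,4.8,0,0,0],[5.5,21.4,4.8,0,0,0],[5.5,21.4,4.8,0,0,0]]}}

```text
time: 10.98
tcp_pos: [0.4601, -0.3301, 0.2188]
orientation: [3.142, 0.001, -0.253]
ft_force: [-0.5, 0.1, 0.4]
width: 0.698
grip_force: 0.0
```

```bash
python3 - <<'E'
from h import *
np.set_printoptions(precision=4,suppress=True)
c=cam('wrist'); print(monitor.get_obs()['tcp_pos'])
for k,z in dict(balance=.076,horn_tip=.08,stake=.062).items():
    for r in viewer.tip_of('wrist',k)[:2]: print(k,round(r['score'],2),np.round(r['at'],1),onz(c,r['at'],z))
cv2.imwrite('pics/w4z.png',cv2.resize(c['frame'][0:225,150:390,::-1],(640,600),interpolation=2))
E
```

```text
[ 0.4602 -0.3285  0.2192]
balance 0.7 [131.6 244.7] [ 0.5029 -0.3304  0.076 ]
balance 0.61 [285.9 300.1] [ 0.3244 -0.3452  0.076 ]
stake 0.7 [175.3 246.6] [ 0.458  -0.3196  0.062 ]
stake 0.66 [259.9 298.9] [ 0.3479 -0.3508  0.062 ]
```

View pics/w4z.png

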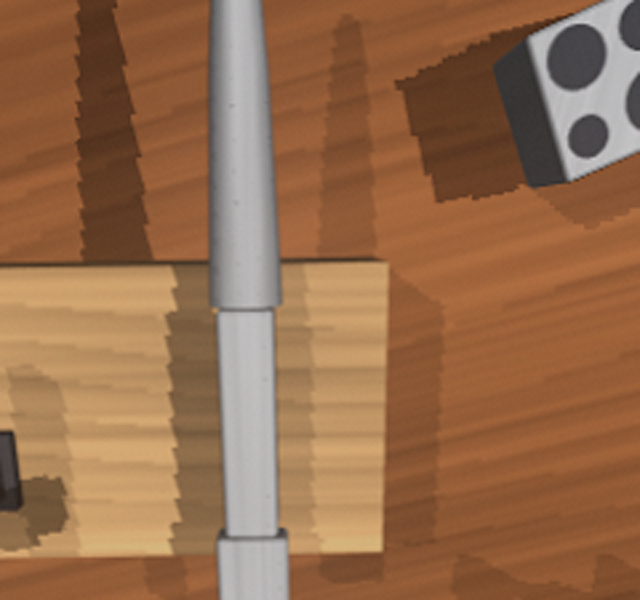

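The wrist zoom shows the flat bar between rows 310 (x=60) and 536 (x=-20), columns about 219–278. I'll take the exact pose from those corners.

```bash
python3 - <<'E'
from h import *
np.set_printoptions(precision=4,suppress=True)
c=cam('wrist'); s=640/240
f=lambda x,y: onz(c,(y/s-.5,150+x/s-.5),.090)[:2]
P=np.array([f(*p) for p in((219,310),(273,310),(226,536),(278,536))]); print(P)
F=P[:2].mean(0);B=P[2:].mean(0); d=F-B; L=np.linalg.norm(d); e=d/L
yaw=np.arctan2(d[1],d[0]); m=(F+B)/2; o=m-.02*e; b=m+.022*e
print('L',L,'w',np.linalg.norm(P[1]-P[0]),np.linalg.norm(P[3]-P[2]),'yaw',yaw,'org',o,'bal',b,'tip',o+.19*e)
go([b[0],b[1],.15],yaw); go([b[0],b[1],.066],yaw)
E
```

```text
[[ 0.5211 -0.3203]
 [ 0.5168 -0.3374]
 [ 0.4445 -0.3012]
 [ 0.4399 -0.3193]]
L 0.07897235435944232 w 0.017655573659422264 0.018632443782839948 yaw -0.23797975255144938 org [ 0.4612 -0.3149] bal [ 0.502  -0.3248] tip [ 0.6458 -0.3597]
go [ 3.94 -1.2   7.01] [-0.    -0.    -0.011]
go [ 3.94 -1.2  15.41] [-0.    -0.    -0.011]
```

```bash
python3 - <<'E'
from h import *
np.set_printoptions(precision=4,suppress=True)
s=640/240; A=[]
for i in range(6):
    o=monitor.get_obs(); c=cam('wrist')
    f=lambda x,y: onz(c,(y/s-.5,150+x/s-.5),.090)[:2]
    P=np.array([f(*p) for p in((219,310),(273,310),(226,536),(278,536))])
    F=P[:2].mean(0);B=P[2:].mean(0); d=F-B
    A.append(np.r_[o['tcp_pos'],o['orientation'],(F+B)/2,np.arctan2(d[1],d[0])]); print(A[-1])
    if i==0:
        for r in viewer.tip_of('wrist','balance')[:1]: print(r['at'],proj(c,np.r_[(F+B)/2+.022*d/np.linalg.norm(d),.076]))
A=np.array(A); A[:,3]%=2*np.pi; print(A.mean(0))
for n in('scene','top'):
    k=cam(n)
    for t in('horn_tip','balance','stake'):
        for r in viewer.tip_of(n,t)[:2]: print(n,t,r['score'],r['at'],onz(k,r['at'],{'horn_tip':.076,'balance':.076,'stake':.062}[t]))
E
```

```text
[ 0.4608 -0.3267  0.2201 -3.1416 -0.0003 -0.2492  0.4808 -0.3195 -0.2376]
[288.4, 302.4] [133.6161 242.9751]
[ 0.4609 -0.3268  0.2201  3.1415 -0.0004 -0.249   0.4808 -0.3197 -0.2374]
[ 0.4609 -0.3269  0.2201  3.1415 -0.0005 -0.2491  0.4809 -0.3198 -0.2375]
[ 0.4609 -0.3271  0.2201  3.1414 -0.0005 -0.2493  0.4809 -0.32   -0.2377]
[ 0.4608 -0.3272  0.22    3.1414 -0.0004 -0.2494  0.4808 -0.3201 -0.2379]
[ 0.4608 -0.3273  0.22    3.1415 -0.0003 -0.2496  0.4808 -0.3202 -0.238 ]
[ 0.4609 -0.327   0.2201  3.1415 -0.0004 -0.2493  0.4808 -0.3199 -0.2377]
scene horn_tip 0.86 [114.8, 178.5] [ 0.2086 -0.2535  0.076 ]
scene horn_tip 0.78 [235.3, 134.6] [ 0.6413 -0.3673  0.076 ]
scene balance 0.86 [191.0, 152.9] [ 0.502  -0.3236  0.076 ]
scene balance 0.81 [147.8, 155.1] [ 0.3412 -0.3252  0.076 ]
scene stake 0.92 [179.6, 159.2] [ 0.4541 -0.3103  0.062 ]
scene stake 0.69 [150.6, 150.6] [ 0.34   -0.3431  0.062 ]
top horn_tip 0.74 [159.9, 362.4] [ 0.6428 -0.3655  0.076 ]
top horn_tip 0.35 [128.4, 186.4] [0.7286 0.1984 0.076 ]
top balance 0.84 [205.6, 351.8] [ 0.4961 -0.332   0.076 ]
top stake 0.84 [218.7, 349.0] [ 0.4554 -0.3263  0.062 ]
top stake 0.61 [196.4, 188.1] [0.5119 0.1848 0.062 ]
```

```bash
python3 - <<'E'
from h import *
go([.5018,-.3265,.14],-.243)
E
```

```text
go [ 3.97 -1.14  7.97] [-0.     0.    -0.007]
```

{"op": "jog_arm", "data": {"plan": [[4.0,-1.1,8.0,0,0,-0.007],[4.0,-1.1,8.0,0,0,-0.007],[4.0,-1.1,8.0,0,0,-0.007],[4.0,-1.1,8.0,0,0,-0.007],[4.0,-1.1,8.0,0,0,-0.007]]}}

```text
time: 12.6
tcp_pos: [0.5022, -0.3274, 0.1412]
orientation: [3.141, -0.002, -0.244]
ft_force: [0.3, 0.4, 0.1]
width: 0.7
grip_force: 0.0
```

```bash
python3 - <<'E'
from h import *
np.set_printoptions(precision=4,suppress=True)
for i in range(5): c=cam('wrist')
o=monitor.get_obs(); print(o['tcp_pos'],o['orientation'])
for r in viewer.tip_of('wrist','balance')[:2]: print(r)
T=c['T']; 
cv2.imwrite('pics/w5z.png',cv2.resize(c['frame'][60:300,140:380,::-1],(600,600),interpolation=2))
np.save('w5T.npy',T)
E
```

```text
[ 0.5021 -0.3271  0.1403] [ 3.1413 -0.0008 -0.2434]
{'at': [204.6, 258.3], 'score': 0.88}
```

View pics/w5z.png

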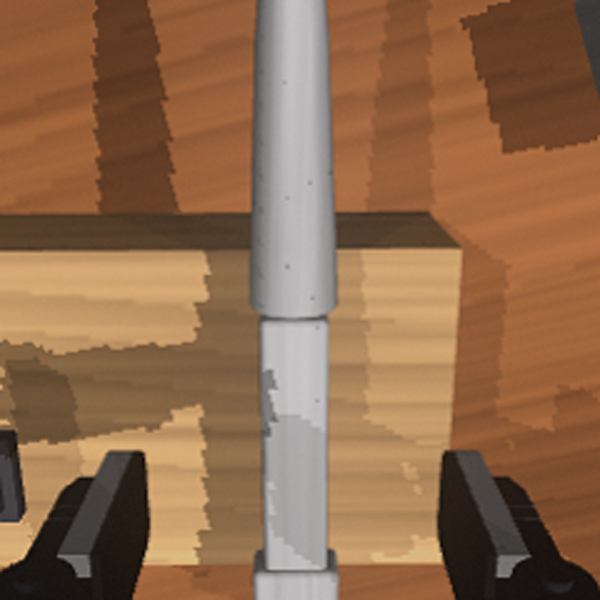

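The bar is centred between the fingers: columns 261–328, junction rows 320 and about 571.

```bash
python3 - <<'E'
from h import *
np.set_printoptions(precision=4,suppress=True)
for i in range(2): c=cam('wrist')
s=2.5
f=lambda x,y: onz(c,(60+y/s-.5,140+x/s-.5),.090)[:2]
P=np.array([f(*p) for p in((261,320),(328,320),(264,571),(328,571))]); print(P)
F=P[:2].mean(0);B=P[2:].mean(0); d=F-B; e=d/np.linalg.norm(d); y=np.arctan2(d[1],d[0]); b=F-.018*e
print(np.linalg.norm(d),y,'bal from front',b,'from rear',B+.062*e, 'w',np.linalg.norm(P[1]-P[0]))
b=(b+B+.062*e)/2
go([*b,.068],y); go([*b,.068],-.243)
o=monitor.get_obs();print(o['tcp_pos'],b)
E
```

```text
[[ 0.521  -0.3237]
 [ 0.5167 -0.3411]
 [ 0.4444 -0.3046]
 [ 0.4398 -0.3232]]
0.07893830428503254 -0.23681094764849633 bal from front [ 0.5014 -0.3282] from rear [ 0.5024 -0.3284] w 0.017837635033750947
go [0.01 0.14 7.19] [ 0.    -0.    -0.006]
go [0.01 0.14 7.19] [ 0. -0. -0.]
[ 0.5021 -0.3269  0.1399] [ 0.5019 -0.3283]
```

{"op": "jog_arm", "data": {"plan": [[0,0.1,3.5,0,0,-0.004],[0,0.1,5.5,0,0,-0.004],[0,0.1,6.8,0,0,-0.004],[0,0.1,7.3,0,0,-0.004],[0,0.1,7.3,0,0,-0.004]]}}

```text
time: 13.62
tcp_pos: [0.502, -0.328, 0.0669]
orientation: [3.142, -0.0, -0.239]
ft_force: [1.0, -1.2, -0.2]
width: 0.7
grip_force: 0.0
```

{"op": "jog_arm", "data": {"plan": [[0,0,0,0,0,0],[0,0,0,0,0,0],[0,0,0,0,0,0],[0,0,0,0,0,0],[0,0,0,0,0,0]], "fingers": 0}}

```text
time: 14.25
tcp_pos: [0.5021, -0.3281, 0.0675]
orientation: [3.141, -0.001, -0.239]
ft_force: [-1.3, 1.0, 7.1]
width: 0.208
grip_force: 59.2
```

{"op": "jog_arm", "data": {"plan": [[0,0,-0.5,0,0,0],[0,0,-1.5,0,0,0],[0,0,-3.0,0,0,0],[0,0,-4.5,0,0,0],[0,0,-6.0,0,0,0]]}}

```text
time: 14.88
tcp_pos: [0.502, -0.328, 0.1281]
orientation: [3.141, -0.001, -0.239]
ft_force: [-0.1, -0.1, -6.9]
width: 0.209
grip_force: 59.1
```

{"op": "jog_arm", "data": {"plan": [[0,0,-2.0,0,0,0],[0,0,-4.0,0,0,0],[0,0,-6.5,0,0,0],[0,0,-9.0,0,0,0],[0,0,-9.0,0,0,0]]}}

```text
time: 15.5
tcp_pos: [0.5028, -0.3286, 0.219]
orientation: [3.14, -0.004, -0.239]
ft_force: [0.8, -0.1, -7.4]
width: 0.207
grip_force: 59.4
```

```bash
python3 - <<'E'
from h import *
np.set_printoptions(precision=4,suppress=True)
for i in range(3): c=cam('wrist')
o=monitor.get_obs(); print(o['tcp_pos'],o['orientation'],o['ft_force'],o['ft_torque'],o['width'],o['grip_force'])
k=cam('scene'); t=cam('top')
a=c['frame'][40:384,106:406,::-1]; b=k['frame'][90:300,40:340,::-1]
cv2.imwrite('pics/l.png',np.hstack([cv2.resize(a,(380,436)),cv2.resize(b,(420,436),interpolation=2)]))
for n in('balance','tang_foot','horn_tip','stake'):
    P=[(q,viewer.tip_of(m,n)) for m,q in(('scene',k),('top',t),('wrist',c))]
    for q,r in P:
        for z in r[:2]: print(n,z,q is k, q is c)
E
```

```text
[ 0.5013 -0.3275  0.2159] [-3.1412  0.0011 -0.2391] [-0.2976 -0.1129 -7.3609] [0.0572 0.0366 0.0148] 0.20828181143539848 59.37477171421051
balance {'at': [162.6, 137.8], 'score': 0.9} True False
balance {'at': [146.3, 158.0], 'score': 0.87} True False
balance {'at': [209.1, 316.5], 'score': 0.39} False False
balance {'at': [258.5, 257.5], 'score': 0.57} False True
tang_foot {'at': [162.3, 167.9], 'score': 0.75} True False
tang_foot {'at': [161.9, 147.6], 'score': 0.6} True False
tang_foot {'at': [211.3, 315.5], 'score': 0.75} False False
horn_tip {'at': [114.6, 174.5], 'score': 0.89} True False
horn_tip {'at': [211.9, 121.1], 'score': 0.57} True False
horn_tip {'at': [148.5, 374.0], 'score': 0.4} False False
stake {'at': [150.6, 144.7], 'score': 0.77} True False
stake {'at': [185.4, 325.7], 'score': 0.69} True False
stake {'at': [215.2, 359.5], 'score': 0.51} False False
stake {'at': [148.3, 373.9], 'score': 0.31} False False
stake {'at': [285.7, 305.5], 'score': 0.86} False True
stake {'at': [308.9, 256.6], 'score': 0.57} False True
```

View pics/l.png

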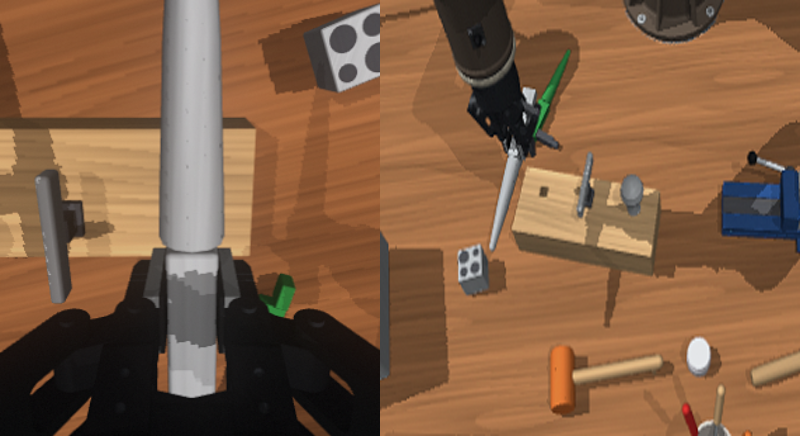

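The stake is out of the block (weight about 7.4 N), the horn points away, and the arm lies squarely between the pads with the joint between bar and horn at about row 237. I'll check where along the arm the grip is, and whether the stake is level.

```bash
python3 - <<'E'
from h import *
np.set_printoptions(precision=4,suppress=True)
Q=[]
for i in range(4):
    c=cam('wrist'); o=monitor.get_obs(); Q.append(np.r_[o['ft_force'],o['ft_torque']])
print(np.mean(Q,0))
g=cv2.cvtColor(c['frame'],cv2.COLOR_RGB2GRAY).astype(int)
print('col mean',[(r,int(g[r,246:266].mean())) for r in range(226,248)])
c2=dict(c); c2['T']=np.array(c['tool_from_camera'])
for dx in(-.01,0,.01): print(dx,'front',proj(c2,[.018+dx,0,-.0232]),'rear',proj(c2,[-.062+dx,0,-.0232]))
for r in(0,60,120,180,230): 
    row=g[r]; d=np.abs(np.diff(row)); print(r,[int(i) for i in np.where(d>25)[0] if 200<i<310])
    
E
```

```text
[ 0.1434 -0.1116 -7.0834 -0.0178  0.0063  0.0103]
col mean [(226, 178), (227, 178), (228, 178), (229, 178), (230, 178), (231, 178), (232, 178), (233, 178), (234, 178), (235, 178), (236, 179), (237, 173), (238, 137), (239, 95), (240, 127), (241, 156), (242, 170), (243, 179), (244, 187), (245, 192), (246, 191), (247, 191)]
-0.01 front [259.1123 254.7394] rear [392.3605 255.0085]
0 front [239.0741 254.6974] rear [377.886  254.9801]
0.01 front [218.0805 254.6531] rear [362.8683 254.9504]
0 [274]
60 []
120 []
180 [231, 305]
230 [232, 233, 302, 303]
```

```bash
python3 - <<'E'
from h import *
np.set_printoptions(precision=4,suppress=True)
go([.510,.187,.225],-.143)
c=cam('wrist'); c2=dict(c); c2['T']=np.array(c['tool_from_camera'])
print(proj(c2,[0.01,-.075,.128])) 
g=c['frame'].mean(2).astype(int)
for r in(215,236,248,256,262): print(r,g[r,215:300:3].tolist())
E
```

```text
go [-11.41 -50.21  -0.82] [-0.    -0.    -0.096]
[168.5722 173.9076]
215 [160, 160, 161, 160, 159, 164, 93, 110, 132, 149, 160, 166, 176, 180, 183, 182, 186, 183, 179, 166, 154, 142, 117, 153, 150, 150, 151, 149, 149]
236 [171, 170, 171, 171, 66, 61, 60, 50, 74, 129, 163, 169, 176, 177, 183, 184, 187, 184, 177, 147, 82, 50, 56, 58, 79, 169, 170, 169, 148]
248 [34, 35, 35, 57, 68, 67, 68, 60, 163, 187, 189, 187, 187, 195, 195, 191, 194, 192, 187, 185, 181, 87, 67, 71, 71, 58, 33, 31, 29]
256 [37, 38, 36, 66, 64, 67, 51, 28, 153, 179, 120, 119, 123, 128, 128, 127, 186, 119, 115, 117, 186, 26, 61, 70, 70, 70, 31, 32, 38]
262 [29, 30, 53, 64, 64, 64, 34, 28, 95, 100, 101, 98, 122, 128, 126, 127, 126, 124, 121, 119, 107, 27, 34, 66, 69, 67, 54, 25, 28]
```

{"op": "jog_arm", "data": {"plan": [[-0.6,-2.5,-0.8,0,0,-0.01],[-1.8,-8.0,-0.8,0,0,-0.03],[-3.0,-13.5,-0.8,0,0,-0.05],[-4.3,-19.0,-0.8,0,0,-0.07],[-5.6,-24.5,-0.8,0,0,-0.09]]}}

```text
time: 17.23
tcp_pos: [0.505, -0.0742, 0.2252]
orientation: [-3.141, -0.001, -0.148]
ft_force: [1.6, 0.4, -6.7]
width: 0.207
grip_force: 60.0
```

```bash
python3 - <<'E'
from h import *
o=monitor.get_obs(); print(o['width'],o['ft_force'],o['tcp_pos'])
go([.510,.187,.225],-.143)
E
```

```text
0.20670663984620147 [ 1.59547038  0.40461538 -6.69125211] [ 0.50503346 -0.07417812  0.22520839]
go [-3.37e+00 -2.59e+01  2.00e-02] [-0.    -0.001 -0.005]
```

{"op": "jog_arm", "data": {"plan": [[-0.6,-5.5,0,0,0,-0.005],[-1.4,-11.0,0,0,0,-0.005],[-2.2,-16.5,0,0,0,-0.005],[-2.9,-22.0,0,0,0,-0.005],[-3.4,-25.9,0,0,0,-0.005]]}}

```text
time: 17.85
tcp_pos: [0.5096, 0.1875, 0.2252]
orientation: [-3.141, -0.0, -0.143]
ft_force: [0.4, -0.1, -7.0]
width: 0.21
grip_force: 60.0
```

{"op": "jog_arm", "data": {"plan": [[0,0,0,0,0,0],[0,0,0,0,0,0],[0,0,0,0,0,0],[0,0,0,0,0,0],[0,0,0,0,0,0]]}}

```text
time: 18.48
tcp_pos: [0.5104, 0.1841, 0.2248]
orientation: [-3.142, -0.0, -0.145]
ft_force: [-1.0, -0.9, -6.5]
width: 0.205
grip_force: 60.6
```

```bash
python3 - <<'E'
from h import *
np.set_printoptions(precision=4,suppress=True)
for i in range(3): c=cam('wrist')
o=monitor.get_obs(); print(o['tcp_pos'],o['orientation']); 
for r in viewer.tip_of('wrist','socket')[:2]: print(r, onz(c,r['at'],.097))
save(c,'w6'); import pickle; pickle.dump(c,open('c6.pkl','wb'))
for r in viewer.trace('wrist','holder')[:1]: print(r['box'])
cv2.imwrite('pics/w6z.png',cv2.resize(c['frame'][100:250,100:300,::-1],(800,600),interpolation=2))
E
```

```text
[0.5104 0.1844 0.2247] [ 3.1416  0.     -0.1446]
{'at': [181.3, 172.4], 'score': 0.57} [0.5195 0.2612 0.097 ]
[140.2, 140.9, 66.3, 64.2]
```

View pics/w6z.png

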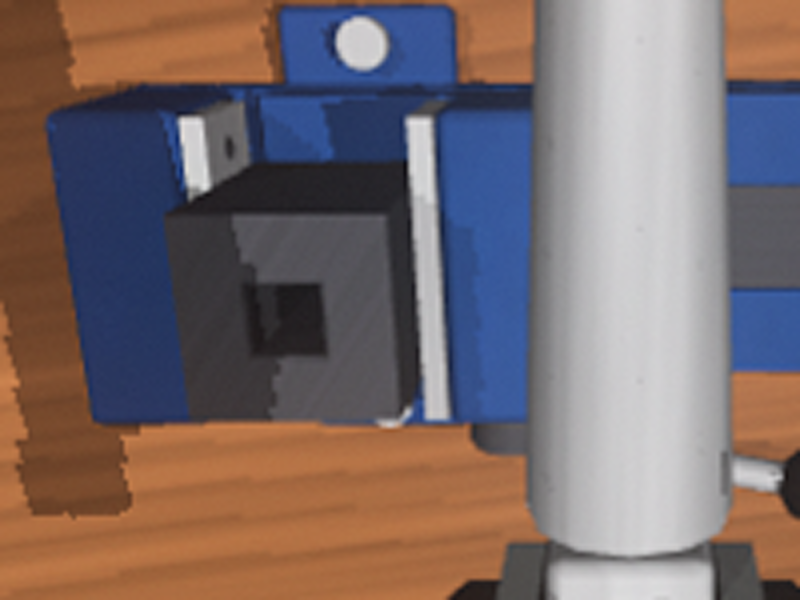

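The wrist view shows the nipped holder with its socket at zoom corners of about (245,283) to (327,356). The grip is unchanged.

```bash
python3 - <<'E'
from h import *
np.set_printoptions(precision=4,suppress=True)
for i in range(2): c=cam('wrist')
o=monitor.get_obs(); print(o['tcp_pos'],o['orientation'])
f=lambda x,y: onz(c,(100+y/4-.5,100+x/4-.5),.097)
S=np.array([f(*p) for p in((245,283),(321,283),(327,356),(252,356))]); H=np.array([f(*p) for p in((167,215),(388,213),(401,418),(190,420))])
for Q in(S,H):
    print(Q.mean(0)[:2], [np.linalg.norm(Q[i]-Q[i-1]) for i in range(4)])
    d=Q[0]+Q[1]-Q[2]-Q[3]; e=Q[0]+Q[3]-Q[1]-Q[2]; print('yaw',np.arctan2(d[1],d[0]),np.arctan2(-e[0],e[1]))
E
```

```text
[0.5104 0.1846 0.2247] [ 3.1416  0.     -0.1442]
[0.5213 0.2623] [np.float64(0.01760697431868934), np.float64(0.017338642971437262), np.float64(0.01761820481105631), np.float64(0.017457706541072586)]
yaw -0.14889499210815854 -0.1434764058100535
[0.5214 0.2622] [np.float64(0.04938253224413287), np.float64(0.04952221125501097), np.float64(0.049420029172309206), np.float64(0.05002493661499006)]
yaw -0.1499833482130502 -0.1337596796687262
```

```bash
python3 - <<'E'
from h import *
go([.5631,.2572,.225],-.145); go([.5631,.2572,.182],-.145)
E
```

```text
go [ 4.17 -7.95 -0.03] [0.    0.    0.001]
go [ 4.17 -7.95  4.27] [0.    0.    0.001]
```

{"op": "jog_arm", "data": {"plan": [[1.2,-2.0,0,0,0,0],[2.4,-4.5,0,0,0,0],[3.6,-6.8,0,0,0,0],[4.2,-7.95,0,0,0,0],[4.2,-7.95,0.3,0,0,0]]}}

```text
time: 19.45
tcp_pos: [0.5635, 0.2576, 0.2215]
orientation: [3.142, -0.0, -0.143]
ft_force: [-1.3, -0.2, -6.8]
width: 0.207
grip_force: 60.7
```

{"op": "jog_arm", "data": {"plan": [[0,0,1.0,0,0,0],[0,0,2.2,0,0,0],[0,0,3.3,0,0,0],[0,0,3.9,0,0,0],[0,0,3.9,0,0,0]]}}

```text
time: 20.08
tcp_pos: [0.5631, 0.257, 0.1822]
orientation: [3.141, 0.001, -0.144]
ft_force: [-0.5, -0.2, -6.3]
width: 0.206
grip_force: 60.7
```

{"op": "jog_arm", "data": {"plan": [[0,0,0,0,0,0],[0,0,0,0,0,0],[0,0,0,0,0,0],[0,0,0,0,0,0],[0,0,0,0,0,0]]}}

```text
time: 20.7
tcp_pos: [0.5634, 0.2572, 0.1828]
orientation: [-3.142, -0.0, -0.144]
ft_force: [-0.2, -0.3, -6.7]
width: 0.203
grip_force: 60.7
```

```bash
python3 - <<'E'
from h import *
np.set_printoptions(precision=4,suppress=True)
for i in range(3): k=cam('scene')
t=cam('top')
o=monitor.get_obs(); print(o['time'],o['tcp_pos'],o['orientation'],o['ft_force'],o['ft_torque'],o['width']); go([.5631,.2572,.182],-.145)
E=R.from_euler('xyz',o['orientation']); fx=lambda x,z: np.r_[o['tcp_pos']+E.apply([x,0,0])]+[0,0,z]
e={'tang_foot':fx(-.042,-.060),'horn_tip':fx(.148,.009),'balance':fx(0,.009),'socket':np.array([.5215,.2633,.097]),'stake':fx(-.042,-.005)}
for n,q in(('scene',k),('top',t)):
    for m,P in e.items(): print(n,m,proj(q,P),[(r['at'],round(r['score'],2)) for r in viewer.tip_of(n,m)[:2]])
cv2.imwrite('pics/s7.png',cv2.resize(k['frame'][100:260,290:450,::-1],(600,600),interpolation=2))
E
```

```text
20.9 [0.5633 0.2572 0.1827] [ 3.1416  0.0001 -0.1442] [ 0.9257  0.5385 -6.8472] [0.0249 0.006  0.0481] 0.20440564415396076
go [-0.02  0.01  0.07] [0.    0.    0.001]
scene tang_foot [171.9517 353.5958] [([158.2, 169.0], 0.91), ([172.9, 352.2], 0.89)]
scene horn_tip [220.4074 365.2869] [([114.1, 175.8], 0.87), ([219.1, 365.2], 0.8)]
scene balance [170.6517 360.1804] [([169.2, 363.4], 0.85), ([144.7, 158.0], 0.84)]
scene socket [176.7412 351.7758] [([220.9, 113.0], 0.5)]
scene stake [160.858  357.7267] [([157.2, 359.4], 0.96), ([151.3, 152.0], 0.68)]
top tang_foot [190.4963 159.8615] [([255.2, 340.1], 0.74)]
top horn_tip [124.9242 167.7541] [([312.9, 330.1], 0.82), ([125.5, 170.0], 0.59)]
top balance [173.7818 157.8554] [([278.6, 352.2], 0.82), ([192.8, 163.7], 0.5)]
top socket [191.4932 161.5175] [([191.5, 159.5], 0.61)]
top stake [188.4365 156.0721] [([128.4, 168.5], 0.55)]
```

View pics/s7.png

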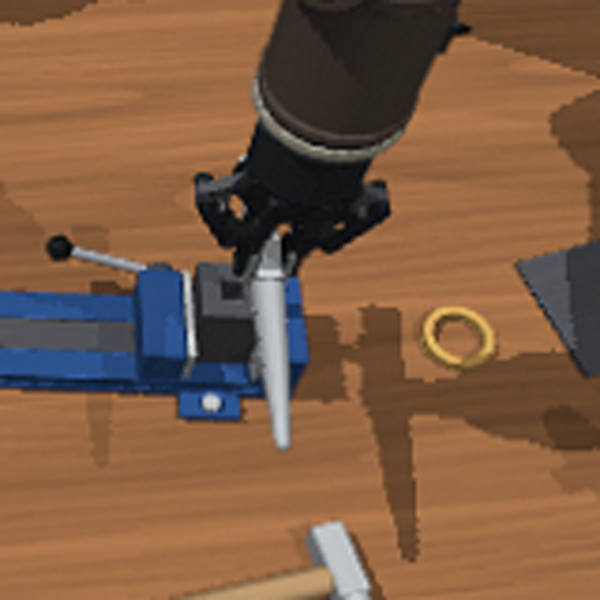

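The scene view shows the socket at zoom pixel (232,290), which is where it was predicted. The tang hangs above it, the horn points crosswise away from the lever, and the clearance is about 25 mm. The horn tip is within about 1 px of a level prediction, so I'm handing the job in.

```bash
python3 -c "
from rig import job_done; print(job_done())"
```

```text
the job is handed in; nothing more can be done
None
```

I handed the job in: the jaw nips the holder, and the arm holds the horn stake level about 25 mm above the socket, horn pointing away from the lever. The jaw push briefly reached about 44 N through the fingertips, above the 15 to 25 N you gave.

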